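# Sort the glass-rod bundles back into their own cradles

### The job

The four bundles of glass rod at my torch have been put back in one another's cradles. Swap them round until each bundle lies level in both V rests of the cradle with the chip of its own colour, roughly centred lengthwise, and nothing is left in the cradle without a chip. Use that empty cradle as the parking place on the way: set every bundle down rather than letting it drop, and never lay one on the bench.

Things in the scene. Friction and masses are not known exactly. Their poses are not given: they have to be found in the camera images.
- red_bundle: bundle of seven red glass rods held by two thin black rubber bands, stiff, a round bar 21 mm across and 160 mm long, about 0.11 kg; origin at its centre (half-way up and half-way along), x along the rods; either end may point either way and it may be rolled about x. Grip it across the middle, between the bands (62 mm of free length)
- yellow_bundle: bundle of seven yellow glass rods held by two thin black rubber bands, stiff, a round bar 21 mm across and 160 mm long, about 0.11 kg; origin at its centre (half-way up and half-way along), x along the rods; either end may point either way and it may be rolled about x. Grip it across the middle, between the bands (62 mm of free length)
- blue_bundle: bundle of seven blue glass rods held by two thin black rubber bands, stiff, a round bar 21 mm across and 160 mm long, about 0.11 kg; origin at its centre (half-way up and half-way along), x along the rods; either end may point either way and it may be rolled about x. Grip it across the middle, between the bands (62 mm of free length)
- green_bundle: bundle of seven green glass rods held by two thin black rubber bands, stiff, a round bar 21 mm across and 160 mm long, about 0.11 kg; origin at its centre (half-way up and half-way along), x along the rods; either end may point either way and it may be rolled about x. Grip it across the middle, between the bands (62 mm of free length)
- red_cradle: fixed steel rod cradle with a red glass chip (30 x 44 mm) at x = +104 mm. Origin under its foot midway between its V rests; x along it to the foot's longer end, away from the robot within 10 degrees; z up. A seated bundle's centre is 35 mm above the origin at y = 0, lying along x. Two V rests, each 10 mm long, at x = -50 and +50 mm; open between them. All cradles are of one size
- yellow_cradle: fixed steel rod cradle with a yellow glass chip (30 x 44 mm) at x = +104 mm. Origin under its foot midway between its V rests; x along it to the foot's longer end, away from the robot within 10 degrees; z up. A seated bundle's centre is 35 mm above the origin at y = 0, lying along x. Like the red one. V rests: 90 degrees, 45 mm wide at the mouth, tops 41 mm above the origin
- blue_cradle: fixed steel rod cradle with a blue glass chip (30 x 44 mm) at x = +104 mm. Origin under its foot midway between its V rests; x along it to the foot's longer end, away from the robot within 10 degrees; z up. A seated bundle's centre is 35 mm above the origin at y = 0, lying along x. Like the red one. Foot plate 60 mm wide, 5 mm thick, from x = -65 to +125 mm
- green_cradle: fixed steel rod cradle with a green glass chip (30 x 44 mm) at x = +104 mm. Origin under its foot midway between its V rests; x along it to the foot's longer end, away from the robot within 10 degrees; z up. A seated bundle's centre is 35 mm above the origin at y = 0, lying along x. Like the red one. All cradles stand parallel, side by side, about 100 mm apart, on a 6 mm board; each holds one bundle
- spare_cradle: fixed steel rod cradle without a chip. Origin under its foot midway between its V rests; x along it to the foot's longer end, away from the robot within 10 degrees; z up. A seated bundle's centre is 35 mm above the origin at y = 0, lying along x. Like the red one but for the chip; empty at the start, for parking
There are look-alikes about, which are no part of the job. Several things have the shape of the green_bundle; the one meant has the colours described above.

How it is judged:
By the outcome, as a careful person would: the job done as asked, in the order asked, and still so for the second after the job is handed in, with the robot touching nothing.
It also fails if it takes over 122 s, if anything falls off the work surface, if the arm or the gripper's body presses on something with over 40 N, if the wrist force passes 120 N, or if a joint passes its speed limit or range.

### The arm

A 7-joint arm with a two-finger parallel gripper is mounted at the origin on the work surface. World frame = base frame: x ahead of the robot, y to its left, z up, the work surface at z = 0. Lengths are in m, angles in degrees, forces in N, time in s.
With the tool pointing down it reaches from about 0.4 to 0.875 m from the base axis. Payload 4.4 kg.
Tool frame: the origin (TCP) lies midway between the tips of the shut fingers; the grasp point (between the pads) lies 19 mm behind it; z points along the fingers, y is the direction in which the jaws open and shut (so a half turn about z gives the same grasp; the last joint's range is limited). The gripper opens to 85 mm and grips with 20 to 120 N. Pads are 22 mm wide; open, the fingers measure 114 mm over their backs; the gripper's body (76 mm by 85 mm) begins 54 mm behind the grasp point. The pads swing forward as they close: fully open they stand 13 mm farther back than shut.
Start: joints at [64.125, 36.005, 2.206, 86.941, -1.547, 57.084, -1.146], TCP at [0.245, -0.602, 0.231] pointing down, gripper open.
Joint ranges: [-175.42, 175.42], [-21.48, 121.26], [-71.46, 75.88], [10.55, 141.38], [-63.04, 243.04], [13.31, 113.54], [-168.57, 168.57]. Speed limits (degrees/s): [147.25, 147.25, 180, 180, 180, 180, 180].

### API

Orientations are given as a 3x3 rotation matrix whose columns are the frame's x, y, z axes.
In Python, from bench import ctrl gives the robot as it stands. The module is installed in compiled form; this text tells all that it offers.
- The arm moves only by the shell command python3 -m creep 'ROWS' [OPENING] [FORCE]. ROWS is JSON, one flat list of numbers, 4 for each row, row after row: the shift along the tool's x, y, z in units of 50 mm (1.0 is 50 mm), then the turn about the tool's z in units of 8 degrees (1.0 is 8 degrees). In form: [tx, ty, tz, roll, tx, ty, tz, roll, ...]. A call has 1 to 10 rows; each row shifts and turns the commanded pose from where the row before left it, along the tool's axes as they then stand; what a row does not reach is not made up. A row lasts 1/10 s, in which the tool goes at most 50 mm and 8.59 degrees, less where a joint would pass 70% of its speed; a pose out of reach is approached as far as the arm can. A call is refused whole if a number of a shift passes 1 or a number of a turn 1, either way. A call with a gripper value outside its range is refused whole. OPENING is the opening, from 0 (shut) to 1 (fully open), set as the call begins (- or left out, the last holds). The fingers move at their own pace and stop on an object; FORCE is the grip in N (left out, the last holds). Time passes only in rows, so rows that do not move let the fingers close. It gives the time, the measured TCP pose, the force and the opening at its end, in the units of the state.
- ctrl.read_state(): the state, without advancing time (a new reading comes with each control period).
- ctrl.grab_frame(name): name is "scene" or "side" or "wrist"; returns a dict with "frame" (384x512x3 uint8, blue, green, red), "depth" (384x512 float32, m along the optical axis (not along the pixel's ray), 0 where there is no reading), "camera_matrix" (3x3 intrinsics, pixels), "origin" and "orientation" of the camera in the world. Camera axes: x right, y up, looking along -z (the intrinsics and any distortion apply to the point x, -y, -z); pixel columns grow to the right and rows downward; lengths in m; the calibration is good to about 2 mm. The wrist camera is an equidistant fisheye: a pixel r from the principal point sees the ray r / f radians off the axis. A picture is of the moment at which its call begins.
- ctrl.sign_off(): hands the job in, once; it reports no verdict.
Trained networks look in the newest picture that a camera, given by its name, has taken for a name from the list of things; names that differ only in an ending like _2 or _b are one class to them, and where a whole thing is asked for, a point or a joint stands for the part that bears it (a point fixed in the world has none). Each returns a list of dicts, best first, with "p" (0 to 1); they miss things now and then, are a little off and sometimes report something else, mostly with a low value. They report only what shows in the picture. A call takes as long as a camera call. They do not tell look-alikes from the thing itself.
- ctrl.look_for(label, camera): "bbox" ([centre column, centre row, width, height] in pixels, round what is visible of it).
- ctrl.silhouettes(label, camera): "region" (384x512 bool, what is visible of it) and "bbox" ([centre column, centre row, width, height] in pixels, round what is visible of it).
The state is a dict: "clock": time; "joints": joint angles; "joint_velocities": joint speeds; "effort": joint torques, N m; "tcp_pos": TCP position; "orientation": TCP orientation; "ft_force": force on the tool from outside, world axes, zero at the start; "moment": the same for the moment, N m; "gripper_width": opening from 0.0 (shut) to 1.0 (fully open).
Only numpy, scipy, OpenCV 4.12 (cv2) and the standard library are available. Lean on these libraries where they do the work, as an engineer would, in place of code of your own. Each camera call takes 0.05 s, during which the arm holds its last target.

## Working session

There is one attempt and no reset: what is moved stays moved. The work goes in short steps, Python scripts to look and compute and a shell command to move; the robot and the scene stay as the last step left them, time stands still between calls to the robot, and variables do not carry over. Pictures are saved under pics/ and viewed, and the job is handed in when it is done.

```bash
mkdir -p pics; python3 - <<'E'
from bench import ctrl
import cv2,numpy as np
s=ctrl.read_state();print(s['clock'],s['tcp_pos'],s['gripper_width']);print(np.round(s['orientation'],3))
for n in ["scene","side"]:
    f=ctrl.grab_frame(n);cv2.imwrite(f'pics/{n}0.png',f['frame']);np.savez(f'{n}0.npz',**f)
    print(n,f['camera_matrix'].tolist(),f['origin'],np.round(f['orientation'],3).tolist())
E
```

```text
0.0 [ 0.24437871 -0.60163556  0.23037424] 0.9987832194936841
[[ 0.927  0.376 -0.001]
 [ 0.376 -0.926  0.002]
 [-0.    -0.002 -1.   ]]
scene [[399.8060078333067, 0.0, 259.4286797326116], [0.0, 399.8060078333067, 194.83410109806752], [0.0, 0.0, 1.0]] [0.97429344 0.35424094 1.05517606] [[-0.613, -0.65, 0.449], [0.79, -0.496, 0.361], [-0.012, 0.576, 0.818]]
side [[347.5946558727452, 0.0, 256.7306425884671], [0.0, 347.5946558727452, 191.55421768263423], [0.0, 0.0, 1.0]] [0.24773748 0.56788527 0.64107695] [[-0.966, 0.16, -0.204], [-0.259, -0.636, 0.727], [-0.014, 0.755, 0.656]]
```

View pics/scene0.png

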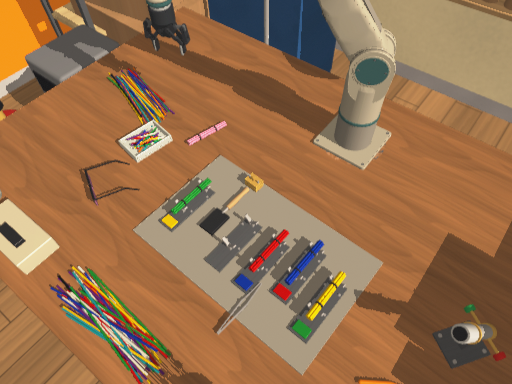

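View pics/side0.png

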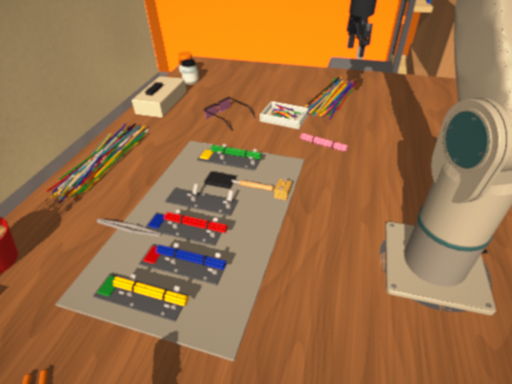

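```bash
cat > h.py <<'E'
import numpy as np,cv2
def cloud(f):
    K=f['camera_matrix'];d=f['depth'];h,w=d.shape
    u,v=np.meshgrid(np.arange(w),np.arange(h))
    p=np.stack([(u-K[0,2])/K[0,0]*d,-(v-K[1,2])/K[1,1]*d,-d],-1)
    P=p@np.asarray(f['orientation']).T+np.asarray(f['origin'])
    P[d<=0]=np.nan
    return P
E
python3 - <<'E'
from bench import ctrl
import cv2,numpy as np
from h import *
for n in ["scene","side"]:
    f=dict(np.load(n+'0.npz'));P=cloud(f);ctrl.grab_frame(n)
    im=f['frame'];hsv=cv2.cvtColor(im,cv2.COLOR_BGR2HSV)
    for c in ["red","yellow","blue","green","spare"]:
      for k in ["bundle","cradle"]:
        if c=="spare" and k=="bundle": continue
        for r in ctrl.silhouettes(c+"_"+k,n)[:6]:
            if r['p']<.3: continue
            Q=P[r['region']];Q=Q[~np.isnan(Q).any(1)]
            if len(Q)<5: continue
            m=np.median(Q,0); hh=np.median(hsv[r['region']],0)
            C=Q-Q.mean(0); ax=np.linalg.svd(C[:,:2],full_matrices=False)[2][0]; t=C[:,:2]@ax
            print(n,c,k,round(r['p'],2),np.round(r['bbox']).astype(int),"med",np.round(m,3),"axdeg",round(np.degrees(np.arctan2(ax[1],ax[0])),1),"len",round(np.ptp(t),3),"mid",np.round(Q.mean(0)[:2]+ax*(t.max()+t.min())/2,3),"z",np.round(np.percentile(Q[:,2],[5,95]),3),hh)
f=dict(np.load('scene0.npz'));
cv2.imwrite('pics/crop0.png',cv2.resize(f['frame'][145:375,125:390],None,fx=3,fy=2.6,interpolation=cv2.INTER_CUBIC))
E
```

```text
scene red bundle 0.63 [271 252  38  43] med [0.553 0.046 0.048] axdeg -2.2 len 0.162 mid [0.55  0.046] z [0.04  0.052] [  0. 227. 209.]
scene red bundle 0.51 [192 197  38  34] med [ 0.553 -0.257  0.048] axdeg -2.4 len 0.16 mid [ 0.548 -0.258] z [0.04  0.052] [ 62. 177. 156.]
scene red cradle 0.59 [299 272  53  64] med [0.567 0.151 0.012] axdeg -3.0 len 0.192 mid [0.544 0.145] z [0.008 0.041] [15. 21. 96.]
scene yellow bundle 0.78 [325 296  38  53] med [0.567 0.244 0.048] axdeg -1.6 len 0.181 mid [0.554 0.243] z [0.038 0.053] [ 24. 244. 229.]
scene yellow cradle 0.7 [188 205  56  53] med [ 0.593 -0.252  0.012] axdeg -5.1 len 0.191 mid [ 0.572 -0.253] z [0.008 0.04 ] [17. 22. 97.]
scene blue bundle 0.68 [306 262  39  42] med [0.529 0.145 0.049] axdeg -2.3 len 0.159 mid [0.521 0.145] z [0.042 0.053] [113. 205. 150.]
scene blue cradle 0.85 [259 264  55  61] med [0.612 0.051 0.012] axdeg -5.4 len 0.196 mid [0.585 0.048] z [0.008 0.039] [17. 21. 96.]
scene green bundle 0.63 [190 198  34  31] med [ 0.552 -0.258  0.048] axdeg -1.2 len 0.154 mid [ 0.55  -0.259] z [0.04  0.052] [ 62. 177. 155.
[... 1382 characters left out ...]
. 162.]
side blue cradle 0.56 [183 226  76  37] med [0.585 0.056 0.012] axdeg 175.6 len 0.195 mid [0.588 0.054] z [0.008 0.04 ] [15. 36. 98.]
side green bundle 0.79 [236 156  51  14] med [ 0.551 -0.254  0.045] axdeg 172.0 len 0.176 mid [ 0.555 -0.26 ] z [0.01  0.051] [ 60. 172. 160.]
side green bundle 0.75 [326 143  45  19] med [ 0.293 -0.417  0.015] axdeg 165.3 len 0.155 mid [ 0.298 -0.418] z [0.006 0.021] [175. 107. 251.]
side green cradle 0.8 [136 298  86  44] med [0.595 0.258 0.011] axdeg 175.8 len 0.196 mid [0.597 0.256] z [0.009 0.041] [15. 36. 92.]
side spare cradle 0.68 [203 199  74  32] med [ 0.575 -0.056  0.011] axdeg 177.5 len 0.19 mid [ 0.581 -0.058] z [0.008 0.037] [15. 32. 90.]
```

View pics/crop0.png

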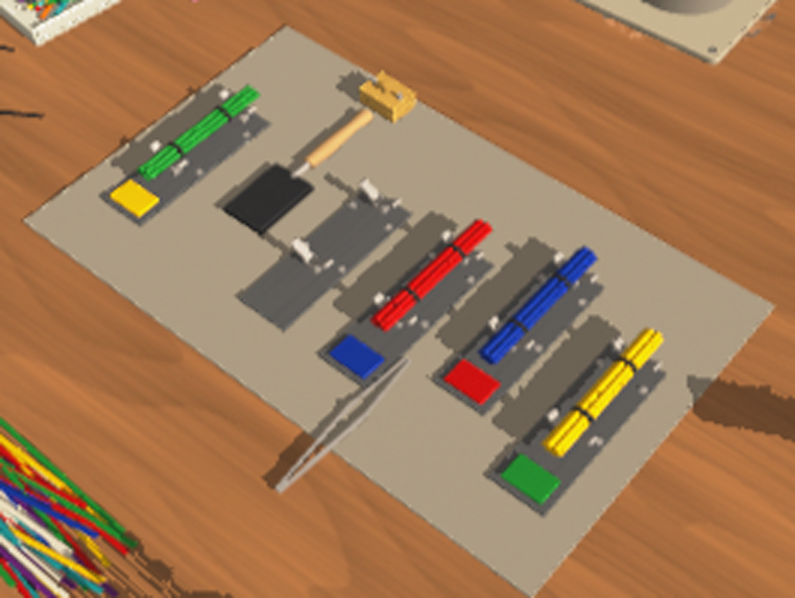

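```bash
cat > fit.py <<'E'
import numpy as np,cv2
from h import *
def fits(f,n):
    P=cloud(f);hsv=cv2.cvtColor(f['frame'],cv2.COLOR_BGR2HSV).astype(int)
    H,S,V=hsv[...,0],hsv[...,1],hsv[...,2]
    col={'red':((H<8)|(H>172))&(S>190)&(V>80),'yellow':(H>20)&(H<32)&(S>190)&(V>100),'green':(H>45)&(H<75)&(S>120),'blue':(H>105)&(H<125)&(S>150)}
    box=(P[...,0]>.42)&(P[...,0]<.75)&(P[...,1]>-.32)&(P[...,1]<.34)
    for c,m in col.items():
        z=P[...,2]
        ch=m&box&(z<.024)&(z>.005)&(P[...,0]>.6)
        bu=m&box&(z>.03)&(z<.2)
        for nm,mm in(('chip',ch),('bundle',bu)):
            Q=P[mm]
            if len(Q)<8: continue
            if nm=='chip':
                r=cv2.minAreaRect((Q[:,:2]*1000).astype(np.float32)); print(n,c,nm,len(Q),np.round(r[0]),np.round(r[1]),round(r[2],1),'z',round(np.median(Q[:,2]),4)); continue
            a=np.linalg.svd(Q[:,:2]-Q[:,:2].mean(0),full_matrices=False)[2][0]; a=a*np.sign(a[0])
            t=Q[:,:2]@a; b=[]
            from scipy.optimize import least_squares
            def res(p): # axis y=p0+p1*(x-.55), z=p2+p3*(x-.55)
                d=np.array([1,p[1],p[3]]);d/=np.linalg.norm(d)
                w=Q-np.array([.55,p[0],p[2]]);r=np.linalg.norm(np.cross(w,d),axis=1);return r-.0098
            s=least_squares(res,[Q[:,1].mean(),0,.041,0],loss='soft_l1',f_scale=.002).x
            print(n,c,nm,len(Q),'y@.55',round(s[0]*1000,1),'yaw',round(np.degrees(np.arctan(s[1])),1),'z',round(s[2]*1000,1),'pitch',round(np.degrees(np.arctan(s[3])),1),'x',np.round(np.percentile(Q[:,0],[1,99])*1000),'mid',round(np.percentile(Q[:,0],[1,99]).mean()*1000))
E
python3 - <<'E'
from fit import *
for n in('scene','side'): fits(dict(np.load(n+'0.npz')),n)
f=dict(np.load('scene0.npz'));P=cloud(f)
# obstacles
z=P[...,2]
for nm,(r0,r1,c0,c1) in dict(block=(170,195,240,268),handle=(180,215,222,252),paddle=(205,238,198,232),tweez=(275,340,212,262)).items():
    q=P[r0:r1,c0:c1].reshape(-1,3);q=q[q[:,2]>.010];print(nm,np.round(np.nanpercentile(q,[2,50,98],axis=0),3).tolist())
# plates: gray region heights above board
for n in('scene','side'):
  f=dict(np.load(n+'0.npz'));P=cloud(f)
  hsv=cv2.cvtColor(f['frame'],cv2.COLOR_BGR2HSV).astype(int)
  m=(P[...,2]>.0085)&(P[...,2]<.014)&(hsv[...,1]<60)&(P[...,0]>.44)&(P[...,0]<.74)
  for y in(-.255,-.057,.05,.15,.25):
    Q=P[m&(abs(P[...,1]-y)<.045)&(hsv[...,2]<130)]
    r=cv2.minAreaRect((Q[:,:2]*1000).astype(np.float32));print(n,y,len(Q),np.round(r[0]),np.round(r[1]),round(r[2],1))
E
```

```text
scene red chip 159 [620. 140.] [42. 28.] 88.2 z 0.0169
scene red bundle 310 y@.55 43.4 yaw -2.0 z 40.6 pitch -0.1 x [476. 629.] mid 553
scene yellow chip 124 [ 646. -264.] [43. 29.] 88.2 z 0.0168
scene yellow bundle 412 y@.55 243.2 yaw -2.1 z 40.8 pitch -0.0 x [489. 644.] mid 567
scene green chip 201 [645. -14.] [554.  29.] 84.2 z 0.0167
scene green bundle 277 y@.55 -261.9 yaw -2.2 z 40.6 pitch -0.2 x [472. 626.] mid 549
scene blue chip 161 [662.  41.] [42. 30.] 84.8 z 0.017
scene blue bundle 337 y@.55 141.9 yaw -2.3 z 40.8 pitch -0.2 x [447. 600.] mid 523
side red chip 144 [616. 144.] [42. 28.] 87.2 z 0.017
side red bundle 464 y@.55 45.7 yaw -2.4 z 40.6 pitch 0.1 x [471. 624.] mid 548
side yellow chip 79 [655. -21.] [524.  29.] 87.2 z 0.0171
side yellow bundle 724 y@.55 245.2 yaw -2.1 z 40.7 pitch -0.1 x [485. 641.] mid 563
side green chip 201 [667. 240.] [48. 29.] 87.4 z 0.0168
side green bundle 301 y@.55 -260.0 yaw -2.5 z 41.1 pitch -0.1 x [468. 622.] mid 545
side blue chip 127 [658.  43.] [43. 25.] 88.2 z 0.0166
side blue bundle 540 y@.55 144.7 yaw -2.0 z 40.4 pitch -0.1 x [440. 593.] mid 517
block [[0.36, -0.173, 0.011], [0.388, -0.147, 0.032], [0.435, -0.122, 0.047]]
handle [[0.389, -0.197, 0.01], [0.457, -0.152, 0.02], [0.527, -0.111, 0.035]]
paddle [[0.499, -0.193, 0.01], [0.562, -0.153, 0.018], [0.602, -0.087, 0.024]]
tweez [[0.625, 0.012, 0.01], [0.669, 0.059, 0.014], [0.801, 0.091, 0.02]]
scene -0.255 397 [ 572. -266.] [ 70. 189.] 88.4
scene -0.057 878 [584. -54.] [190.  84.] 0.8
scene 0.05 617 [589.  50.] [ 89. 281.] 89.2
scene 0.15 637 [545. 149.] [ 90. 192.] 87.9
scene 0.25 681 [597. 237.] [ 69. 190.] 88.0
side -0.255 432 [ 568. -254.] [ 53. 185.] 87.8
side -0.057 912 [581. -59.] [ 63. 190.] 87.2
side 0.05 692 [585.  49.] [ 58. 192.] 84.3
side 0.15 892 [542. 147.] [ 60. 187.] 87.3
side 0.25 993 [593. 250.] [ 59. 189.] 84.3
```

```bash
cat > go.py <<'E'
import sys,numpy as np
from bench import ctrl
# usage: go.py x y z (mm) [yaw]: remaining shift in tool axes, units of 50 mm
s=ctrl.read_state();R=np.array(s['orientation']);p=np.array(s['tcp_pos'])*1000
t=np.array([float(a) for a in sys.argv[1:4]])
print('t',s['clock'],'tcp',np.round(p,1),'yaw',np.round(np.degrees(np.arctan2(R[1,0],R[0,0])),2),'tilt',np.round(R[:2,2],3),'units',np.round(R.T@(t-p)/50,2),'F',np.round(s['ft_force'],1),'w',round(s['gripper_width'],3))
E
python3 -m creep '[0,0,0,1,0,0,0,1,0,0,0,1,0,0,0,0.04,0,0,0,0,0,0,0,0]'; python3 go.py 547 -261 130
```

```text
clock: 1.7
tcp_pos: [0.2447, -0.6022, 0.2313]
orientation: [[0.999, -0.036, 0.0], [-0.036, -0.999, 0.0], [0.0, -0.0, -1.0]]
ft_force: [-0.3, 0.0, 1.2]
gripper_width: 1.005
t 1.7 tcp [ 244.7 -602.2  231.3] yaw -2.08 tilt [0. 0.] units [ 5.79 -7.04  2.03] F [-0.3  0.   1.2] w 1.005
```

```bash
python3 -m creep '[0.3,-0.4,0.1,0,0.6,-0.72,0.2,0,0.6,-0.72,0.2,0,0.6,-0.72,0.2,0,0.7,-0.8,0.25,0,0.7,-0.8,0.25,0,0.7,-0.8,0.25,0,0.65,-0.8,0.25,0,0.6,-0.8,0.23,0,0.3,-0.48,0.1,0]' 1 40; python3 -m creep '[0,0,0,0,0,0,0,0]';python3 go.py 547 -261 130
python3 - <<'E'
from bench import ctrl
import cv2
f=ctrl.grab_frame('wrist');cv2.imwrite('pics/w1.png',f['frame'])
E
```

```text
clock: 2.7
tcp_pos: [0.5365, -0.2696, 0.1329]
orientation: [[0.999, -0.032, 0.001], [-0.032, -0.999, 0.003], [0.001, -0.003, -1.0]]
ft_force: [-1.4, -0.7, -0.2]
gripper_width: 1.002
clock: 2.9
tcp_pos: [0.5338, -0.2742, 0.1339]
orientation: [[0.999, -0.036, -0.0], [-0.036, -0.999, -0.0], [-0.0, 0.0, -1.0]]
ft_force: [-0.3, -0.2, -0.7]
gripper_width: 1.001
t 2.9 tcp [ 533.8 -274.2  133.9] yaw -2.05 tilt [-0. -0.] units [ 0.25 -0.27  0.08] F [-0.3 -0.2 -0.7] w 1.001
```

View pics/w1.png

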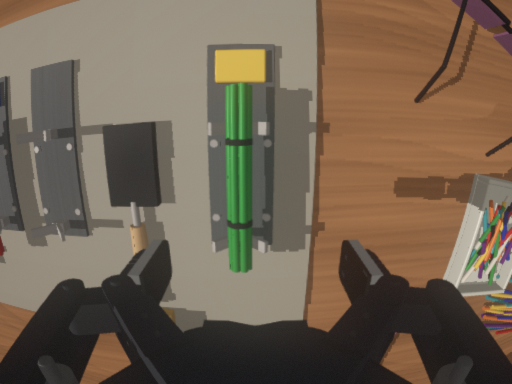

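The wrist view shows the green bundle (cols 226-252, rows 85-272, bands at rows 142 and 225) lying in the cradle with the yellow chip (240,66). The other "green_bundle" report, at scene (208,133), is pink and lies on the bench; the one at scene (190,198) is green with black bands and is the one meant.

```bash
python3 -m creep '[0.12,-0.13,0,0,0.13,-0.14,0,0,0,0,0.4,0,0,0,0.5,0,0,0,0.4,0,0,0,0.3,0,0,0,0.1,0,0,0,0,0]' 1 40; python3 go.py 547 -261 24
python3 - <<'E'
from bench import ctrl
import cv2
f=ctrl.grab_frame('wrist');cv2.imwrite('pics/w2.png',f['frame'])
E
```

```text
clock: 3.75
tcp_pos: [0.5465, -0.2615, 0.0486]
orientation: [[0.999, -0.039, -0.001], [-0.039, -0.999, 0.0], [-0.001, -0.0, -1.0]]
ft_force: [0.1, 0.4, -0.0]
gripper_width: 0.997
t 3.75 tcp [ 546.5 -261.5   48.6] yaw -2.23 tilt [-0.001  0.   ] units [ 0.01 -0.01  0.49] F [ 0.1  0.4 -0. ] w 0.997
```

View pics/w2.png

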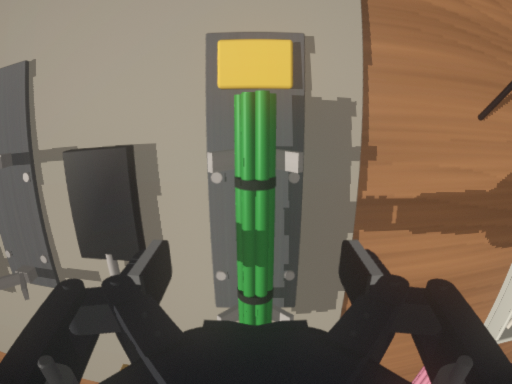

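The bundle (centre col 256) is centred between the fingers (150/362). I'm going down and gripping.

```bash
python3 -m creep '[0,0,0.25,0,0,0,0.22,0,0,0,0.02,0,0,0,0,0]' 1 40;  python3 -m creep '[0,0,0,0,0,0,0,0,0,0,0,0,0,0,0,0,0,0,0,0,0,0,0,0]' 0 50; python3 go.py 547 -261 24
python3 - <<'E'
from bench import ctrl
import cv2
f=ctrl.grab_frame('wrist');cv2.imwrite('pics/w3.png',f['frame'])
E
```

```text
clock: 4.2
tcp_pos: [0.5462, -0.2614, 0.0239]
orientation: [[0.999, -0.039, -0.001], [-0.039, -0.999, 0.001], [-0.001, -0.0, -1.0]]
ft_force: [0.2, 0.6, -0.2]
gripper_width: 0.998
clock: 4.8
tcp_pos: [0.5468, -0.2615, 0.0248]
orientation: [[0.999, -0.039, 0.0], [-0.039, -0.999, -0.0], [0.0, 0.0, -1.0]]
ft_force: [-0.0, 0.4, 2.9]
gripper_width: 0.23
t 4.8 tcp [ 546.8 -261.5   24.8] yaw -2.21 tilt [ 0. -0.] units [ 0.   -0.01  0.02] F [-0.   0.4  2.9] w 0.23
```

View pics/w3.png

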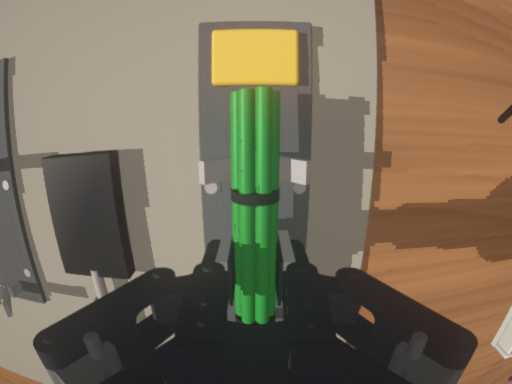

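```bash
python3 -m creep '[0,0,-0.2,0,0,0,-0.4,0,0,0,-0.5,0,0,0,-0.5,0,0,0,-0.3,0,0,0,0,0]' 0 50; python3 go.py 552 -56 100
```

```text
clock: 5.45
tcp_pos: [0.548, -0.2624, 0.1221]
orientation: [[0.999, -0.039, 0.004], [-0.039, -0.999, -0.002], [0.005, 0.002, -1.0]]
ft_force: [0.0, 0.2, -0.5]
gripper_width: 0.226
t 5.45 tcp [ 548.  -262.4  122.1] yaw -2.22 tilt [ 0.004 -0.002] units [-0.08 -4.13  0.43] F [ 0.   0.2 -0.5] w 0.226
```

```bash
python3 -m creep '[0,-0.3,0,0,0,-0.6,0,0,0,-0.7,0,0,0,-0.7,0,0,-0.04,-0.7,0,0,-0.04,-0.6,0.1,0,0,-0.4,0.1,0,0,-0.13,0.1,0,0,0,0.1,0,0,0,0,0]' 0 50;python3 -m creep '[0,0,0,0]'; python3 go.py 552 -56 60
python3 - <<'E'
from bench import ctrl
import cv2
f=ctrl.grab_frame('wrist');cv2.imwrite('pics/w4.png',f['frame'])
E
```

```text
clock: 6.45
tcp_pos: [0.5496, -0.0562, 0.0984]
orientation: [[0.999, -0.04, -0.002], [-0.04, -0.999, -0.001], [-0.002, 0.001, -1.0]]
ft_force: [0.1, -0.7, -1.9]
gripper_width: 0.226
clock: 6.55
tcp_pos: [0.5503, -0.0569, 0.0992]
orientation: [[0.999, -0.041, -0.001], [-0.041, -0.999, -0.001], [-0.0, 0.001, -1.0]]
ft_force: [0.4, 0.7, -1.1]
gripper_width: 0.225
t 6.55 tcp [550.3 -56.9  99.2] yaw -2.36 tilt [-0.001 -0.001] units [ 0.03 -0.02  0.78] F [ 0.4  0.7 -1.1] w 0.225
```

View pics/w4.png

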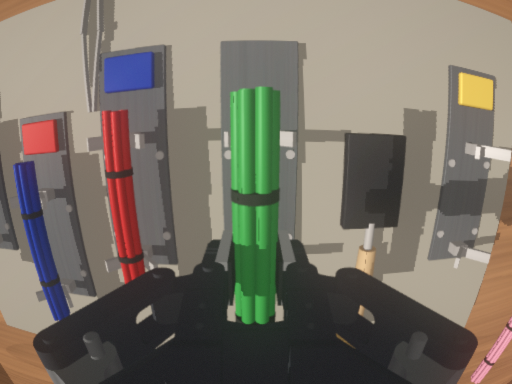

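The green bundle (col 256) is over the spare cradle (V rest centre about col 260). Lowering it.

```bash
python3 -m creep '[0.02,-0.01,0.2,0,0.02,-0.01,0.4,0,0,0,0.4,0,0,0,0.25,0,0,0,0.12,0,0,0,0.06,0,0,0,0.04,0,0,0,0,0,0,0,0,0]' 0 50; python3 go.py 552 -56 24.8
```

```text
clock: 7.5
tcp_pos: [0.5525, -0.0577, 0.0274]
orientation: [[0.999, -0.041, 0.001], [-0.041, -0.999, -0.003], [0.001, 0.003, -1.0]]
ft_force: [-3.4, -5.1, 9.7]
gripper_width: 0.228
t 7.5 tcp [552.5 -57.7  27.4] yaw -2.38 tilt [ 0.001 -0.003] units [-0.01 -0.03  0.05] F [-3.4 -5.1  9.7] w 0.228
```

```bash
python3 -m creep '[0,0.03,0,0,0,0.02,0.02,0,0,0,0.02,0,0,0,0,0]' 0 50; python3 go.py 552 -58 24.8;  python3 -m creep '[0,0,0,0,0,0,0,0,0,0,0,0,0,0,0,0]' 0.55 20; python3 go.py 552 -58 24.8; python3 -m creep '[0,0,-0.2,0,0,0,-0.4,0,0,0,-0.6,0,0,0,-0.5,0,0,0,0,0]' 1; python3 go.py 565 244 110
python3 - <<'E'
from bench import ctrl
from fit import *
import cv2
f=ctrl.grab_frame('wrist');cv2.imwrite('pics/w5.png',f['frame'])
f=ctrl.grab_frame('scene');cv2.imwrite('pics/s5.png',f['frame']);fits(f,'scene')
E
```

```text
clock: 7.9
tcp_pos: [0.5532, -0.0595, 0.0257]
orientation: [[0.999, -0.041, 0.002], [-0.041, -0.999, -0.003], [0.002, 0.003, -1.0]]
ft_force: [-2.7, -3.9, 10.4]
gripper_width: 0.226
t 7.9 tcp [553.2 -59.5  25.7] yaw -2.35 tilt [ 0.002 -0.003] units [-0.02 -0.03  0.02] F [-2.7 -3.9 10.4] w 0.226
clock: 8.3
tcp_pos: [0.5526, -0.0563, 0.0239]
orientation: [[0.999, -0.038, 0.0], [-0.038, -0.999, 0.0], [0.0, -0.0, -1.0]]
ft_force: [0.8, 0.8, 0.2]
gripper_width: 0.554
t 8.3 tcp [552.6 -56.3  23.9] yaw -2.2 tilt [0. 0.] units [-0.01  0.03 -0.02] F [0.8 0.8 0.2] w 0.554
clock: 8.8
tcp_pos: [0.5551, -0.0569, 0.1128]
orientation: [[0.999, -0.039, 0.007], [-0.039, -0.999, -0.001], [0.007, 0.0, -1.0]]
ft_force: [-0.1, 0.1, -0.5]
gripper_width: 1.0
t 8.8 tcp [555.1 -56.9 112.8] yaw -2.22 tilt [ 0.007 -0.001] units [-0.03 -6.02  0.05] F [-0.1  0.1 -0.5] w 1.0
scene red chip 159 [620. 140.] [43. 28.] 87.7 z 0.017
scene red bundle 307 y@.55 43.6 yaw -2.4 z 40.6 pitch 0.1 x [477. 630.] mid 553
scene yellow chip 124 [ 646. -265.] [45. 29.] 87.0 z 0.0167
scene yellow bundle 408 y@.55 243.1 yaw -2.1 z 40.9 pitch -0.2 x [490. 644.] mid 567
scene green chip 198 [670. 239.] [43. 29.] 88.8 z 0.0169
scene green bundle 224 y@.55 -61.3 yaw -1.8 z 40.8 pitch -0.5 x [525. 632.] mid 579
scene blue chip 160 [662.  40.] [43. 29.] 87.7 z 0.0168
scene blue bundle 336 y@.55 142.2 yaw -2.0 z 40.7 pitch -0.1 x [445. 600.] mid 522
```

View pics/w5.png

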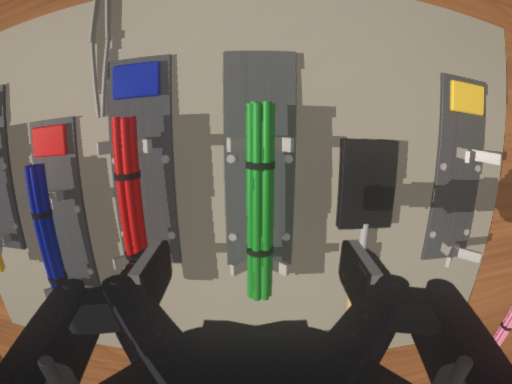

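Green is seated in the spare cradle (scene z 40.8, centred over both V rests, cols 228-294). Yellow next.

```bash
python3 -m creep '[0,-0.4,0,0,0,-0.7,0,0,0,-0.8,0,0,0,-0.8,0,0,0,-0.8,0,0,0,-0.8,0,0,0,-0.7,0.1,0,0,-0.6,0.1,0,0,-0.38,0,0,0,0,0,0]' 1; python3 -m creep '[0,0,0,0]';python3 go.py 565 243.5 50
python3 - <<'E'
from bench import ctrl
import cv2
f=ctrl.grab_frame('wrist');cv2.imwrite('pics/w6.png',f['frame'])
E
```

```text
clock: 9.9
tcp_pos: [0.5629, 0.2456, 0.0979]
orientation: [[0.999, -0.034, -0.002], [-0.034, -0.999, 0.001], [-0.002, -0.001, -1.0]]
ft_force: [0.1, 0.5, 1.2]
gripper_width: 1.002
clock: 10.0
tcp_pos: [0.5639, 0.2405, 0.0986]
orientation: [[0.999, -0.039, -0.001], [-0.039, -0.999, -0.002], [-0.001, 0.002, -1.0]]
ft_force: [0.5, -0.6, 0.0]
gripper_width: 1.002
t 10.0 tcp [563.9 240.5  98.6] yaw -2.25 tilt [-0.001 -0.002] units [ 0.02 -0.06  0.97] F [ 0.5 -0.6  0. ] w 1.002
```

View pics/w6.png

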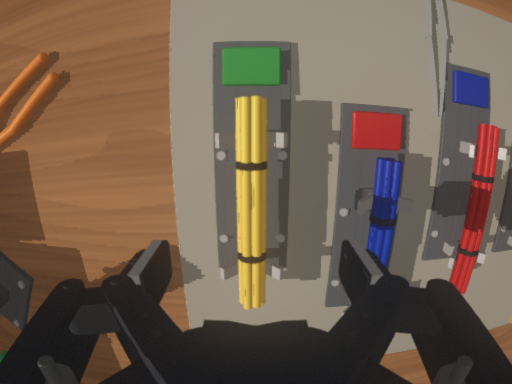

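Yellow bundle at cols 237-266, rows 97-309, just left of the finger midline (col 256), which agrees with the 3 mm correction.

```bash
python3 -m creep '[0.02,-0.05,0.2,0,0,0,0.4,0,0,0,0.4,0,0,0,0.3,0,0,0,0.15,0,0,0,0.03,0,0,0,0,0,0,0,0,0]' 1 40; python3 go.py 565 243.5 24.5;  python3 -m creep '[0,0,0,0,0,0,0,0,0,0,0,0,0,0,0,0,0,0,0,0,0,0,0,0]' 0 50; python3 go.py 565 243.5 24.5; python3 -m creep '[0,0,-0.2,0,0,0,-0.4,0,0,0,-0.5,0,0,0,-0.5,0,0,0,-0.3,0,0,0,0,0]'; python3 go.py 540 -261 110
```

```text
clock: 10.85
tcp_pos: [0.5658, 0.2448, 0.0258]
orientation: [[0.999, -0.039, 0.001], [-0.039, -0.999, 0.001], [0.001, -0.001, -1.0]]
ft_force: [0.5, 1.0, 0.6]
gripper_width: 1.001
t 10.85 tcp [565.8 244.8  25.8] yaw -2.22 tilt [0.001 0.001] units [-0.02  0.03  0.03] F [0.5 1.  0.6] w 1.001
clock: 11.45
tcp_pos: [0.5652, 0.243, 0.0253]
orientation: [[0.999, -0.039, -0.0], [-0.039, -0.999, -0.002], [-0.0, 0.002, -1.0]]
ft_force: [-1.0, -4.2, 4.9]
gripper_width: 0.231
t 11.45 tcp [565.2 243.   25.3] yaw -2.25 tilt [-0.    -0.002] units [-0.   -0.01  0.02] F [-1.  -4.2  4.9] w 0.231
clock: 12.05
tcp_pos: [0.5666, 0.2458, 0.1224]
orientation: [[0.999, -0.038, 0.004], [-0.038, -0.999, 0.003], [0.004, -0.003, -1.0]]
ft_force: [0.3, -0.2, -1.6]
gripper_width: 0.227
t 12.05 tcp [566.6 245.8 122.4] yaw -2.18 tilt [0.004 0.003] units [-0.15 10.15  0.22] F [ 0.3 -0.2 -1.6] w 0.227
```

```bash
python3 -m creep '[0,0.4,0,0,0,0.6,0,0,0,0.7,0,0,0,0.7,0,0,0,0.7,0,0,-0.02,0.7,0,0,-0.02,0.7,0,0,-0.02,0.7,0,0,-0.02,0.7,0,0,-0.02,0.7,0,0]' 0 50; python3 -m creep '[0,0.7,0,0,0,0.7,0,0,0,0.7,0,0,0,0.6,0,0,0,0.5,0.1,0,0,0.3,0.1,0,0,0,0,0,0,0,0,0]'; python3 go.py 540 -261.5 60
python3 - <<'E'
from bench import ctrl
import cv2
f=ctrl.grab_frame('wrist');cv2.imwrite('pics/w7.png',f['frame'])
E
```

```text
clock: 13.05
tcp_pos: [0.5455, -0.0872, 0.1186]
orientation: [[0.999, -0.04, -0.003], [-0.04, -0.999, -0.0], [-0.003, 0.0, -1.0]]
ft_force: [0.8, -0.4, -1.7]
gripper_width: 0.222
clock: 13.85
tcp_pos: [0.5399, -0.2585, 0.1091]
orientation: [[0.999, -0.038, -0.002], [-0.038, -0.999, 0.002], [-0.002, -0.002, -1.0]]
ft_force: [0.1, 0.6, -1.0]
gripper_width: 0.228
t 13.85 tcp [ 539.9 -258.5  109.1] yaw -2.21 tilt [-0.002  0.002] units [0.01 0.06 0.98] F [ 0.1  0.6 -1. ] w 0.228
```

View pics/w7.png

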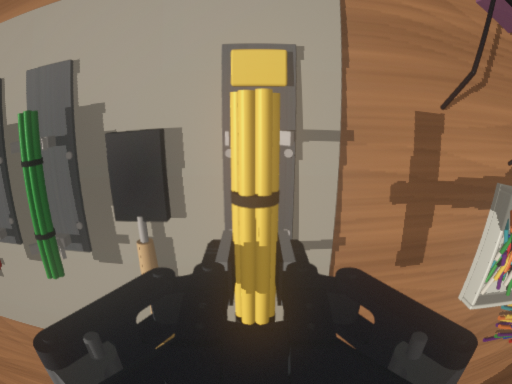

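Yellow bundle (col 256) is above the cradle with the yellow chip (259,68), V rests at cols 226-291. Lowering 84 mm.

```bash
python3 -m creep '[0,0.04,0.2,0,0,0.02,0.4,0,0,0,0.4,0,0,0,0.35,0,0,0,0.2,0,0,0,0.06,0,0,0,0.04,0,0,0,0,0,0,0,0,0]' 0 50; python3 go.py 540 -261.5 25
```

```text
clock: 14.8
tcp_pos: [0.541, -0.2631, 0.0282]
orientation: [[0.999, -0.039, 0.001], [-0.039, -0.999, -0.001], [0.001, 0.0, -1.0]]
ft_force: [-0.0, -0.3, -1.0]
gripper_width: 0.226
t 14.8 tcp [ 541.  -263.1   28.2] yaw -2.21 tilt [ 0.001 -0.001] units [-0.02 -0.03  0.06] F [-0.  -0.3 -1. ] w 0.226
```

```bash
python3 -m creep '[0,-0.03,0.03,0,0,0,0.03,0,0,0,0.02,0,0,0,0,0]' 0 50; python3 go.py 540 -261.5 25
```

```text
clock: 15.2
tcp_pos: [0.541, -0.2613, 0.0253]
orientation: [[0.999, -0.039, 0.001], [-0.039, -0.999, -0.0], [0.001, -0.0, -1.0]]
ft_force: [-3.4, 1.3, 11.6]
gripper_width: 0.226
t 15.2 tcp [ 541.  -261.3   25.3] yaw -2.21 tilt [ 0.001 -0.   ] units [-0.02  0.    0.01] F [-3.4  1.3 11.6] w 0.226
```

Contact at the seated height (F = 11.6 N up). Releasing and looking.

```bash
python3 -m creep '[0,0,0,0,0,0,0,0,0,0,0,0,0,0,0,0]' 0.6 20;  python3 -m creep '[0,0,-0.2,0,0,0,-0.4,0,0,0,-0.6,0,0,0,-0.5,0,0,0,0,0]' 1; python3 go.py 553 -60 100
python3 - <<'E'
from bench import ctrl
from fit import *
import cv2
f=ctrl.grab_frame('wrist');cv2.imwrite('pics/w8.png',f['frame'])
for n in('scene','side'): 
  f=ctrl.grab_frame(n);cv2.imwrite(f'pics/{n}8.png',f['frame']);fits(f,n)
E
```

```text
clock: 15.6
tcp_pos: [0.5405, -0.2613, 0.0233]
orientation: [[0.999, -0.039, -0.0], [-0.039, -0.999, 0.0], [-0.0, -0.0, -1.0]]
ft_force: [-0.3, 0.2, -0.1]
gripper_width: 0.6
clock: 16.1
tcp_pos: [0.543, -0.2627, 0.1126]
orientation: [[0.999, -0.039, 0.007], [-0.039, -0.999, -0.003], [0.007, 0.003, -1.0]]
ft_force: [1.0, -0.6, -0.0]
gripper_width: 0.999
t 16.1 tcp [ 543.  -262.7  112.6] yaw -2.23 tilt [ 0.007 -0.003] units [ 0.04 -4.06  0.24] F [ 1.  -0.6 -0. ] w 0.999
scene red chip 158 [620. 141.] [42. 28.] 89.0 z 0.0166
scene red bundle 307 y@.55 43.5 yaw -1.8 z 40.6 pitch 0.2 x [475. 630.] mid 552
scene yellow chip 125 [ 633. -263.] [44. 56.] 86.0 z 0.0167
scene yellow bundle 259 y@.55 -261.9 yaw -2.3 z 40.7 pitch -0.3 x [465. 619.] mid 542
scene green chip 200 [670. 239.] [43. 29.] 87.5 z 0.0172
scene green bundle 297 y@.55 -61.1 yaw -2.1 z 40.8 pitch 0.0 x [477. 632.] mid 555
scene blue chip 161 [662.  41.] [43. 29.] 86.5 z 0.0168
scene blue bundle 341 y@.55 142.1 yaw -2.2 z 40.8 pitch 0.0 x [446. 600.] mid 523
side red chip 142 [617. 143.] [27. 42.] 1.7 z 0.0168
side red bundle 468 y@.55 45.7 yaw -2.0 z 40.8 pitch -0.0 x [471. 624.] mid 548
side yellow chip 76 [ 643. -261.] [44. 27.] 87.2 z 0.017
side yellow bundle 313 y@.55 -260.0 yaw -1.9 z 41.3 pitch 0.1 x [461. 615.] mid 538
side green chip 263 [666. 240.] [48. 29.] 84.9 z 0.0167
side green bundle 431 y@.55 -58.7 yaw -2.3 z 40.9 pitch 0.0 x [474. 628.] mid 551
side blue chip 127 [658.  43.] [26. 44.] 0.3 z 0.0169
side blue bundle 538 y@.55 144.4 yaw -2.3 z 40.6 pitch 0.1 x [440. 593.] mid 517
```

View pics/w8.png

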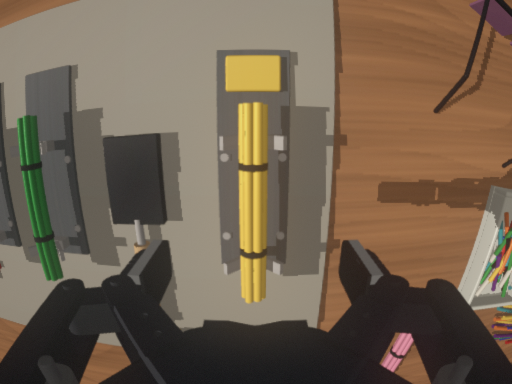

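Yellow is seated and centred: chip minus bundle centre is 104 mm, as given, with z 41 and pitch 0. Now green from the spare cradle (553, -60) to the green cradle.

```bash
python3 -m creep '[0,-0.3,0,0,0.04,-0.6,0,0,0,-0.7,0,0,0,-0.7,0,0,0,-0.7,0,0,0,-0.6,0.1,0,0,-0.4,0.1,0,0,0,0,0,0,0,0,0]' 1; python3 go.py 553 -60 25
```

```text
clock: 17.15
tcp_pos: [0.5496, -0.0609, 0.0978]
orientation: [[0.999, -0.037, -0.002], [-0.037, -0.999, -0.0], [-0.002, 0.0, -1.0]]
ft_force: [-0.7, -1.0, 0.2]
gripper_width: 1.003
t 17.15 tcp [549.6 -60.9  97.8] yaw -2.13 tilt [-0.002 -0.   ] units [ 0.07 -0.02  1.46] F [-0.7 -1.   0.2] w 1.003
```

```bash
python3 -m creep '[0.03,0,0.2,0,0.03,0,0.4,0,0,0,0.4,0,0,0,0.3,0,0,0,0.12,0,0,0,0.03,0,0,0,0,0,0,0,0,0]' 0.65 40; python3 go.py 553 -60 24.5;  python3 -m creep '[0,0,0,0,0,0,0,0,0,0,0,0,0,0,0,0,0,0,0,0]' 0 50; python3 go.py 553 -60 24.5; python3 -m creep '[0,0,-0.2,0,0,0,-0.4,0,0,0,-0.5,0,0,0,-0.5,0,0,0,-0.3,0,0,0,0,0]'; python3 go.py 564 243 110
```

```text
clock: 17.95
tcp_pos: [0.5539, -0.0619, 0.0267]
orientation: [[0.999, -0.039, 0.001], [-0.039, -0.999, -0.0], [0.001, 0.0, -1.0]]
ft_force: [0.8, 0.4, 0.8]
gripper_width: 0.65
t 17.95 tcp [553.9 -61.9  26.7] yaw -2.22 tilt [ 0.001 -0.   ] units [-0.02 -0.04  0.04] F [0.8 0.4 0.8] w 0.65
clock: 18.45
tcp_pos: [0.5537, -0.0606, 0.0266]
orientation: [[0.999, -0.038, 0.001], [-0.038, -0.999, 0.001], [0.001, -0.001, -1.0]]
ft_force: [-0.7, 3.1, 5.7]
gripper_width: 0.226
t 18.45 tcp [553.7 -60.6  26.6] yaw -2.17 tilt [0.001 0.001] units [-0.01 -0.01  0.04] F [-0.7  3.1  5.7] w 0.226
clock: 19.05
tcp_pos: [0.5548, -0.0624, 0.1234]
orientation: [[0.999, -0.039, 0.005], [-0.039, -0.999, -0.001], [0.005, 0.001, -1.0]]
ft_force: [0.6, -0.1, -1.2]
gripper_width: 0.225
t 19.05 tcp [554.8 -62.4 123.4] yaw -2.24 tilt [ 0.005 -0.001] units [-0.06 -6.11  0.26] F [ 0.6 -0.1 -1.2] w 0.225
```

```bash
python3 -m creep '[0,-0.4,0,0,0,-0.7,0,0,0,-0.75,0,0,0,-0.75,0,0,0,-0.75,0,0,-0.02,-0.75,0,0,0,-0.7,0.1,0,0,-0.7,0.1,0,0,-0.4,0.1,0,0,-0.18,0,0]' 0 50; python3 -m creep '[0,0,0,0,0,0,0,0]'; python3 go.py 564.7 243 60
python3 - <<'E'
from bench import ctrl
import cv2
f=ctrl.grab_frame('wrist');cv2.imwrite('pics/w9.png',f['frame'])
E
```

```text
clock: 20.05
tcp_pos: [0.5627, 0.244, 0.1043]
orientation: [[0.999, -0.036, -0.003], [-0.036, -0.999, -0.001], [-0.003, 0.001, -1.0]]
ft_force: [-0.6, -0.4, -1.6]
gripper_width: 0.22
clock: 20.25
tcp_pos: [0.5644, 0.2395, 0.106]
orientation: [[0.999, -0.041, 0.0], [-0.041, -0.999, -0.002], [0.0, 0.002, -1.0]]
ft_force: [0.2, 0.3, -1.7]
gripper_width: 0.222
t 20.25 tcp [564.4 239.5 106. ] yaw -2.35 tilt [ 0.    -0.002] units [ 0.   -0.07  0.92] F [ 0.2  0.3 -1.7] w 0.222
```

View pics/w9.png

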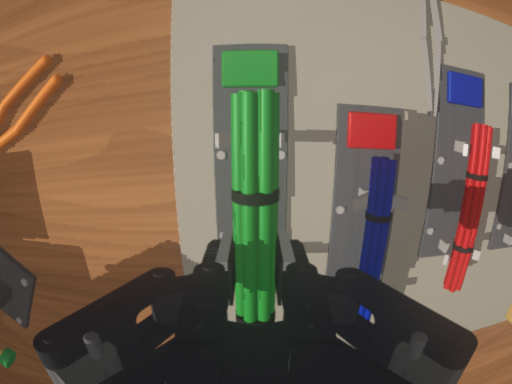

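Green bundle (col 256) is over the green-chip cradle (chip 250,68; V rests at cols 218-283), so it needs about 3.5 mm toward +y. Lowering.

```bash
python3 -m creep '[0,-0.04,0.2,0,0,-0.03,0.4,0,0,0,0.4,0,0,0,0.3,0,0,0,0.16,0,0,0,0.06,0,0,0,0.03,0,0,0,0,0,0,0,0,0]' 0 50; python3 go.py 564.7 243 26.6
```

```text
clock: 21.2
tcp_pos: [0.5647, 0.2454, 0.0292]
orientation: [[0.999, -0.039, 0.001], [-0.039, -0.999, 0.0], [0.001, -0.0, -1.0]]
ft_force: [0.2, -1.2, -0.4]
gripper_width: 0.227
t 21.2 tcp [564.7 245.4  29.2] yaw -2.23 tilt [0.001 0.   ] units [0.   0.05 0.05] F [ 0.2 -1.2 -0.4] w 0.227
```

```bash
python3 -m creep '[0,0.04,0,0,0,0.01,0.03,0,0,0,0.03,0,0,0,0,0]' 0 50; python3 go.py 564.7 243 26.6
```

```text
clock: 21.6
tcp_pos: [0.5646, 0.2431, 0.0267]
orientation: [[0.999, -0.039, 0.001], [-0.039, -0.999, 0.0], [0.001, -0.001, -1.0]]
ft_force: [-0.9, -1.9, 7.5]
gripper_width: 0.226
t 21.6 tcp [564.6 243.1  26.7] yaw -2.22 tilt [0.001 0.   ] units [0. 0. 0.] F [-0.9 -1.9  7.5] w 0.226
```

```bash
python3 -m creep '[0,0,0,0,0,0,0,0,0,0,0,0,0,0,0,0]' 0.6 20;  python3 -m creep '[0,0,-0.2,0,0,0,-0.4,0,0,0,-0.6,0,0,0,-0.5,0,0,0,0,0]' 1; python3 go.py 550.5 44 100
python3 - <<'E'
from bench import ctrl
from fit import *
import cv2
f=ctrl.grab_frame('wrist');cv2.imwrite('pics/w10.png',f['frame'])
for n in('scene',): 
  f=ctrl.grab_frame(n);cv2.imwrite(f'pics/{n}10.png',f['frame']);fits(f,n)
E
```

```text
clock: 22.0
tcp_pos: [0.564, 0.2432, 0.0253]
orientation: [[0.999, -0.039, -0.0], [-0.039, -0.999, 0.0], [-0.0, -0.0, -1.0]]
ft_force: [-1.0, -0.3, 0.3]
gripper_width: 0.604
clock: 22.5
tcp_pos: [0.5668, 0.244, 0.1147]
orientation: [[0.999, -0.039, 0.007], [-0.039, -0.999, 0.003], [0.007, -0.003, -1.0]]
ft_force: [0.4, 0.2, 0.0]
gripper_width: 0.998
t 22.5 tcp [566.8 244.  114.7] yaw -2.22 tilt [0.007 0.003] units [-0.17  4.01  0.28] F [0.4 0.2 0. ] w 0.998
scene red chip 158 [620. 140.] [42. 27.] 87.8 z 0.0169
scene red bundle 307 y@.55 43.6 yaw -2.4 z 40.3 pitch -0.1 x [476. 629.] mid 553
scene yellow chip 125 [ 632. -262.] [44. 56.] 85.8 z 0.0169
scene yellow bundle 259 y@.55 -261.7 yaw -2.2 z 40.6 pitch -0.2 x [465. 619.] mid 542
scene green chip 198 [655. 240.] [43. 60.] 88.0 z 0.0168
scene green bundle 335 y@.55 243.1 yaw -2.1 z 40.6 pitch 0.2 x [518. 643.] mid 581
scene blue chip 159 [662.  41.] [42. 29.] 86.6 z 0.0169
scene blue bundle 230 y@.55 142.2 yaw -2.0 z 40.7 pitch -0.1 x [444. 600.] mid 522
```

View pics/w10.png

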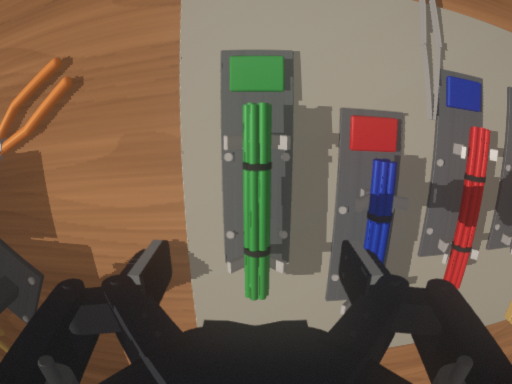

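Green is seated in the green cradle (far end x 643+2, z 40.6, level). Now red.

```bash
python3 -m creep '[0,0.3,0,0,-0.1,0.6,0,0,-0.07,0.7,0,0,0,0.7,0,0,0,0.7,0,0,0,0.6,0.1,0,0,0.37,0.1,0,0,0,0,0,0,0,0,0]' 0.8; python3 go.py 550.5 44 25.5
python3 - <<'E'
from bench import ctrl
import cv2
f=ctrl.grab_frame('wrist');cv2.imwrite('pics/w11.png',f['frame'])
E
```

```text
clock: 23.5
tcp_pos: [0.5471, 0.0445, 0.0997]
orientation: [[0.999, -0.04, -0.002], [-0.04, -0.999, 0.0], [-0.002, 0.0, -1.0]]
ft_force: [0.2, 0.4, -0.7]
gripper_width: 0.798
t 23.5 tcp [547.1  44.5  99.7] yaw -2.3 tilt [-0.002  0.   ] units [0.07 0.01 1.48] F [ 0.2  0.4 -0.7] w 0.798
```

View pics/w11.png

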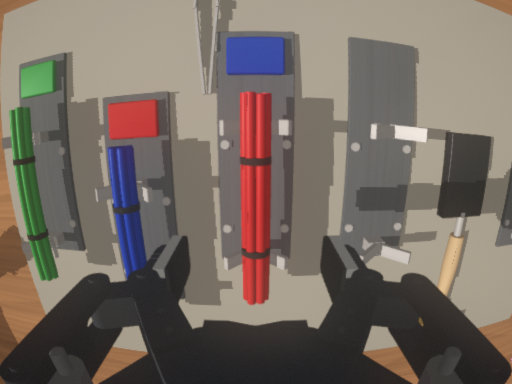

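Red bundle (cols 241-271, rows 93-305) is centred under the gripper, in the blue-chip cradle (256,56). Tweezers at (207,50) are clear of it.

```bash
python3 -m creep '[0.03,0,0.2,0,0.03,0,0.4,0,0,0,0.4,0,0,0,0.3,0,0,0,0.14,0,0,0,0.03,0,0,0,0,0,0,0,0,0]' 0.8 40; python3 go.py 550.5 44 25.5;  python3 -m creep '[0,0,0,0,0,0,0,0,0,0,0,0,0,0,0,0,0,0,0,0,0,0,0,0]' 0 50; python3 go.py 550.5 44 25.5; python3 -m creep '[0,0,-0.2,0,0,0,-0.4,0,0,0,-0.5,0,0,0,-0.5,0,0,0,-0.3,0,0,0,0,0]'; python3 go.py 553 -60.5 110
```

```text
clock: 24.35
tcp_pos: [0.5515, 0.0453, 0.0276]
orientation: [[0.999, -0.038, 0.001], [-0.038, -0.999, 0.0], [0.001, -0.0, -1.0]]
ft_force: [0.2, 0.3, 0.5]
gripper_width: 0.8
t 24.35 tcp [551.5  45.3  27.6] yaw -2.2 tilt [0.001 0.   ] units [-0.02  0.03  0.04] F [0.2 0.3 0.5] w 0.8
clock: 24.95
tcp_pos: [0.5511, 0.044, 0.0275]
orientation: [[0.999, -0.039, 0.001], [-0.039, -0.999, -0.001], [0.001, 0.001, -1.0]]
ft_force: [-1.2, -2.6, 5.8]
gripper_width: 0.223
t 24.95 tcp [551.1  44.   27.5] yaw -2.26 tilt [ 0.001 -0.001] units [-0.01 -0.    0.04] F [-1.2 -2.6  5.8] w 0.223
clock: 25.55
tcp_pos: [0.5524, 0.0458, 0.1243]
orientation: [[0.999, -0.038, 0.004], [-0.038, -0.999, 0.001], [0.004, -0.001, -1.0]]
ft_force: [0.5, 0.8, -1.1]
gripper_width: 0.223
t 25.55 tcp [552.4  45.8 124.3] yaw -2.18 tilt [0.004 0.001] units [0.09 2.12 0.28] F [ 0.5  0.8 -1.1] w 0.223
```

```bash
python3 -m creep '[0.02,0.2,0,0,0.03,0.4,0,0,0.03,0.5,0.1,0,0,0.5,0.1,0,0,0.35,0.1,0,0,0.15,0.1,0,0,0,0,0,0,0,0,0]' 0 50; python3 go.py 553.5 -60.5 60
python3 - <<'E'
from bench import ctrl
import cv2
f=ctrl.grab_frame('wrist');cv2.imwrite('pics/w12.png',f['frame'])
E
```

```text
clock: 26.35
tcp_pos: [0.5505, -0.0591, 0.1014]
orientation: [[0.999, -0.038, -0.001], [-0.038, -0.999, 0.001], [-0.001, -0.001, -1.0]]
ft_force: [-0.2, 0.5, -0.8]
gripper_width: 0.228
t 26.35 tcp [550.5 -59.1 101.4] yaw -2.18 tilt [-0.001  0.001] units [0.06 0.03 0.83] F [-0.2  0.5 -0.8] w 0.228
```

View pics/w12.png

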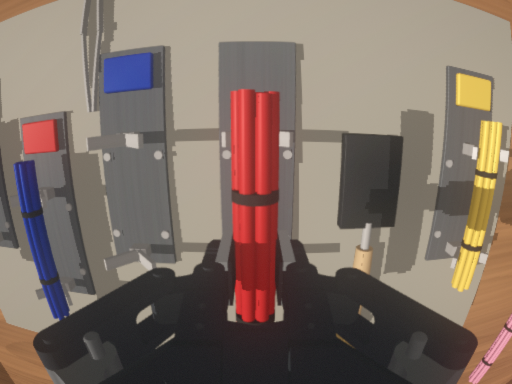

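Red (col 256) is over the spare cradle (V rests at cols 222-291). Lowering.

```bash
python3 -m creep '[0.03,0.02,0.2,0,0.02,0,0.4,0,0,0,0.4,0,0,0,0.25,0,0,0,0.12,0,0,0,0.06,0,0,0,0.02,0,0,0,0,0,0,0,0,0]' 0 50; python3 go.py 553.5 -60.5 27
```

```text
clock: 27.3
tcp_pos: [0.5538, -0.0612, 0.0301]
orientation: [[0.999, -0.039, 0.001], [-0.039, -0.999, -0.0], [0.001, 0.0, -1.0]]
ft_force: [-0.3, -0.4, -0.2]
gripper_width: 0.226
t 27.3 tcp [553.8 -61.2  30.1] yaw -2.21 tilt [ 0.001 -0.   ] units [-0.01 -0.01  0.06] F [-0.3 -0.4 -0.2] w 0.226
```

```bash
python3 -m creep '[0,0,0.03,0,0,0,0.03,0,0,0,0.01,0,0,0,0,0]' 0 50; python3 go.py 553.5 -60.5 27; python3 -m creep '[0,0,0,0,0,0,0,0,0,0,0,0,0,0,0,0]' 0.6 20;  python3 -m creep '[0,0,-0.2,0,0,0,-0.4,0,0,0,-0.6,0,0,0,-0.5,0,0,0,0,0]' 0.8; python3 go.py 520 143.5 100
python3 - <<'E'
from bench import ctrl
from fit import *
import cv2
f=ctrl.grab_frame('wrist');cv2.imwrite('pics/w13.png',f['frame'])
for n in('scene',): 
  f=ctrl.grab_frame(n);cv2.imwrite(f'pics/{n}13.png',f['frame']);fits(f,n)
E
```

```text
clock: 27.7
tcp_pos: [0.554, -0.0606, 0.0274]
orientation: [[0.999, -0.038, 0.002], [-0.038, -0.999, 0.001], [0.002, -0.001, -1.0]]
ft_force: [-1.4, 1.7, 11.0]
gripper_width: 0.23
t 27.7 tcp [554.  -60.6  27.4] yaw -2.2 tilt [0.002 0.001] units [-0.01 -0.    0.01] F [-1.4  1.7 11. ] w 0.23
clock: 28.1
tcp_pos: [0.5532, -0.0613, 0.0258]
orientation: [[0.999, -0.039, -0.0], [-0.039, -0.999, -0.0], [-0.0, 0.0, -1.0]]
ft_force: [0.2, 0.2, -0.4]
gripper_width: 0.599
clock: 28.6
tcp_pos: [0.5558, -0.0616, 0.1148]
orientation: [[0.999, -0.039, 0.007], [-0.039, -0.999, -0.001], [0.007, 0.0, -1.0]]
ft_force: [-0.1, -0.4, 0.5]
gripper_width: 0.802
t 28.6 tcp [555.8 -61.6 114.8] yaw -2.23 tilt [ 0.007 -0.001] units [-0.88 -4.07  0.29] F [-0.1 -0.4  0.5] w 0.802
scene red chip 159 [620. 141.] [42. 29.] 88.4 z 0.0168
scene red bundle 196 y@.55 -60.8 yaw -2.1 z 40.9 pitch -0.0 x [533. 633.] mid 583
scene yellow chip 123 [ 632. -264.] [45. 57.] 88.1 z 0.0165
scene yellow bundle 272 y@.55 -261.6 yaw -2.5 z 40.6 pitch -0.3 x [465. 620.] mid 543
scene green chip 202 [654. 240.] [43. 61.] 86.6 z 0.0169
scene green bundle 405 y@.55 243.2 yaw -2.6 z 40.7 pitch -0.1 x [489. 644.] mid 566
scene blue chip 162 [661.  40.] [42. 30.] 87.4 z 0.0168
scene blue bundle 339 y@.55 142.0 yaw -2.2 z 40.8 pitch -0.2 x [445. 599.] mid 522
```

View pics/w13.png

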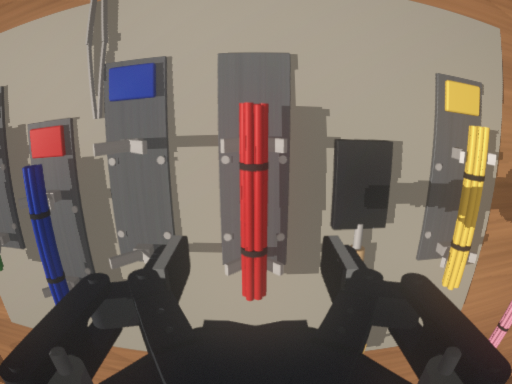

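Red is parked level (z 40.9). Green is centred in its own cradle (670-566 = 104). Now blue.

```bash
python3 -m creep '[-0.05,-0.3,0,0,-0.15,-0.6,0,0,-0.15,-0.7,0,0,-0.15,-0.7,0,0,-0.15,-0.7,0,0,-0.15,-0.6,0.1,0,-0.05,-0.47,0.1,0,0,0,0,0,0,0,0,0]' 0.8; python3 go.py 520 143.3 26.5
python3 - <<'E'
from bench import ctrl
import cv2
f=ctrl.grab_frame('wrist');cv2.imwrite('pics/w14.png',f['frame'])
E
```

```text
clock: 29.6
tcp_pos: [0.5175, 0.1445, 0.1]
orientation: [[0.999, -0.037, -0.002], [-0.037, -0.999, -0.001], [-0.002, 0.001, -1.0]]
ft_force: [0.6, -0.7, -0.1]
gripper_width: 0.8
t 29.6 tcp [517.5 144.5 100. ] yaw -2.1 tilt [-0.002 -0.001] units [0.05 0.02 1.47] F [ 0.6 -0.7 -0.1] w 0.8
```

View pics/w14.png

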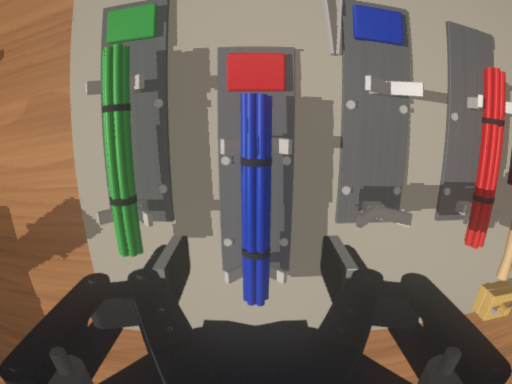

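Blue bundle (cols 241-271) is centred, in the red-chip cradle (256,71). Gripping.

```bash
python3 -m creep '[0.03,0.01,0.2,0,0.01,0,0.4,0,0,0,0.4,0,0,0,0.3,0,0,0,0.14,0,0,0,0.03,0,0,0,0,0,0,0,0,0]' 0.8 40; python3 go.py 520 143.3 26.5;  python3 -m creep '[0,0,0,0,0,0,0,0,0,0,0,0,0,0,0,0,0,0,0,0,0,0,0,0]' 0 50; python3 go.py 520 143.3 26.5; python3 -m creep '[0,0,-0.2,0,0,0,-0.4,0,0,0,-0.5,0,0,0,-0.5,0,0,0,-0.3,0,0,0,0,0]'; python3 go.py 556 43.3 110
```

```text
clock: 30.45
tcp_pos: [0.5213, 0.1431, 0.0281]
orientation: [[0.999, -0.039, 0.001], [-0.039, -0.999, 0.0], [0.001, -0.0, -1.0]]
ft_force: [0.3, -1.1, 0.5]
gripper_width: 0.8
t 30.45 tcp [521.3 143.1  28.1] yaw -2.24 tilt [0.001 0.   ] units [-0.03 -0.    0.03] F [ 0.3 -1.1  0.5] w 0.8
clock: 31.05
tcp_pos: [0.521, 0.1438, 0.0279]
orientation: [[0.999, -0.038, 0.001], [-0.038, -0.999, 0.001], [0.001, -0.001, -1.0]]
ft_force: [-0.5, 1.9, 5.1]
gripper_width: 0.22
t 31.05 tcp [521.  143.8  27.9] yaw -2.19 tilt [0.001 0.001] units [-0.02  0.01  0.03] F [-0.5  1.9  5.1] w 0.22
clock: 31.65
tcp_pos: [0.522, 0.1431, 0.1246]
orientation: [[0.999, -0.039, 0.004], [-0.039, -0.999, 0.001], [0.004, -0.001, -1.0]]
ft_force: [0.1, 0.6, -2.8]
gripper_width: 0.228
t 31.65 tcp [522.  143.1 124.6] yaw -2.24 tilt [0.004 0.001] units [0.76 1.97 0.29] F [ 0.1  0.6 -2.8] w 0.228
```

```bash
python3 -m creep '[0.08,0.2,0,0,0.16,0.4,0,0,0.2,0.5,0.1,0,0.16,0.4,0.1,0,0.12,0.3,0.1,0,0.05,0.15,0.1,0,0,0,0,0,0,0,0,0]' 0 50; python3 go.py 556.5 43.5 60
python3 - <<'E'
from bench import ctrl
import cv2
f=ctrl.grab_frame('wrist');cv2.imwrite('pics/w15.png',f['frame'])
E
```

```text
clock: 32.45
tcp_pos: [0.5546, 0.0448, 0.1018]
orientation: [[0.999, -0.038, -0.002], [-0.038, -0.999, 0.0], [-0.002, -0.0, -1.0]]
ft_force: [0.8, -0.5, -0.9]
gripper_width: 0.227
t 32.45 tcp [554.6  44.8 101.8] yaw -2.2 tilt [-0.002  0.   ] units [0.04 0.03 0.84] F [ 0.8 -0.5 -0.9] w 0.227
```

View pics/w15.png

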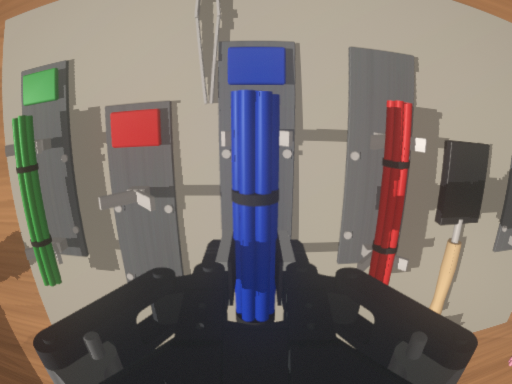

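Blue (col 256) is over the blue-chip cradle (256,65); rests at cols 222-290.

```bash
python3 -m creep '[0.02,0.02,0.2,0,0.01,0,0.4,0,0,0,0.4,0,0,0,0.25,0,0,0,0.12,0,0,0,0.06,0,0,0,0.02,0,0,0,0,0,0,0,0,0]' 0 50; python3 go.py 556.5 43.5 27.9
```

```text
clock: 33.4
tcp_pos: [0.5573, 0.0433, 0.0306]
orientation: [[0.999, -0.039, 0.001], [-0.039, -0.999, 0.0], [0.001, -0.0, -1.0]]
ft_force: [-0.7, 0.7, -1.8]
gripper_width: 0.227
t 33.4 tcp [557.3  43.3  30.6] yaw -2.21 tilt [0.001 0.   ] units [-0.02 -0.    0.05] F [-0.7  0.7 -1.8] w 0.227
```

```bash
python3 -m creep '[0,0,0.03,0,0,0,0.03,0,0,0,0,0,0,0,0,0]' 0 50; python3 go.py 556.5 43.5 27.9; python3 -m creep '[0,0,0,0,0,0,0,0,0,0,0,0,0,0,0,0]' 0.6 20;  python3 -m creep '[0,0,-0.2,0,0,0,-0.4,0,0,0,-0.6,0,0,0,-0.5,0,0,0,0,0]' 0.65; python3 go.py 553 -60.5 100
python3 - <<'E'
from bench import ctrl
from fit import *
import cv2
f=ctrl.grab_frame('wrist');cv2.imwrite('pics/w16.png',f['frame'])
for n in('scene','side'): 
  f=ctrl.grab_frame(n);cv2.imwrite(f'pics/{n}16.png',f['frame']);fits(f,n)
E
```

```text
clock: 33.8
tcp_pos: [0.5574, 0.0437, 0.0279]
orientation: [[0.999, -0.038, 0.001], [-0.038, -0.999, 0.001], [0.001, -0.001, -1.0]]
ft_force: [-1.5, 0.8, 6.6]
gripper_width: 0.225
t 33.8 tcp [557.4  43.7  27.9] yaw -2.2 tilt [0.001 0.001] units [-0.02  0.    0.  ] F [-1.5  0.8  6.6] w 0.225
clock: 34.2
tcp_pos: [0.5568, 0.0432, 0.0269]
orientation: [[0.999, -0.039, -0.0], [-0.039, -0.999, -0.0], [-0.0, 0.0, -1.0]]
ft_force: [0.3, -0.3, -0.1]
gripper_width: 0.6
clock: 34.7
tcp_pos: [0.5594, 0.0433, 0.1158]
orientation: [[0.999, -0.039, 0.007], [-0.039, -0.999, 0.001], [0.007, -0.001, -1.0]]
ft_force: [0.9, -0.5, -0.9]
gripper_width: 0.649
t 34.7 tcp [559.4  43.3 115.8] yaw -2.23 tilt [0.007 0.001] units [-0.05  2.08  0.31] F [ 0.9 -0.5 -0.9] w 0.649
scene red chip 159 [620. 141.] [29. 43.] 0.8 z 0.0171
scene red bundle 221 y@.55 -61.1 yaw -1.8 z 40.7 pitch -0.3 x [516. 633.] mid 574
scene yellow chip 122 [ 635. -261.] [44. 56.] 76.0 z 0.017
scene yellow bundle 259 y@.55 -262.0 yaw -2.7 z 40.7 pitch 0.3 x [466. 620.] mid 543
scene green chip 202 [655. 240.] [43. 61.] 89.0 z 0.0166
scene green bundle 407 y@.55 243.1 yaw -2.2 z 40.8 pitch 0.2 x [488. 644.] mid 566
scene blue chip 162 [644.  42.] [43. 64.] 85.8 z 0.0169
scene blue bundle 225 y@.55 43.6 yaw -2.5 z 40.8 pitch 0.3 x [535. 636.] mid 585
side red chip 192 [616. 142.] [45. 29.] 87.8 z 0.0169
side red bundle 366 y@.55 -58.5 yaw -2.2 z 41.0 pitch 0.3 x [474. 622.] mid 548
side yellow chip 74 [ 643. -259.] [41. 26.] 86.5 z 0.017
side yellow bundle 285 y@.55 -260.0 yaw -2.5 z 41.0 pitch -0.1 x [461. 616.] mid 538
side green chip 226 [650. 248.] [49. 74.] 68.5 z 0.0167
side green bundle 768 y@.55 245.3 yaw -2.2 z 40.6 pitch -0.0 x [484. 640.] mid 562
side blue chip 124 [658.  44.] [41. 26.] 85.6 z 0.017
side blue bundle 450 y@.55 45.6 yaw -2.1 z 40.5 pitch 0.1 x [477. 633.] mid 555
```

View pics/w16.png

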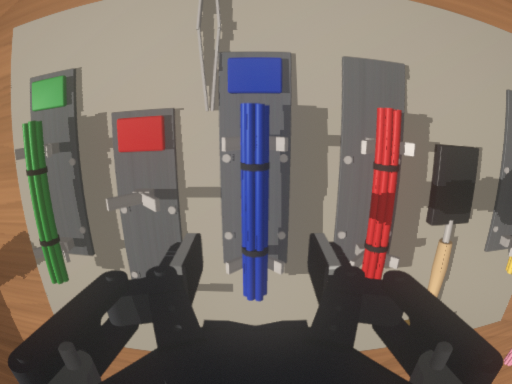

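Blue is seated (z 40.8, side view 658-555 = 103). Last: red from the spare to the red cradle.

```bash
python3 -m creep '[0,0.2,0,0,-0.02,0.4,0,0,0,0.5,0.1,0,0,0.45,0.1,0,0,0.35,0.1,0,0,0.15,0,0,0,0,0,0,0,0,0,0]' 0.7; python3 go.py 553 -60.5 27
```

```text
clock: 35.65
tcp_pos: [0.5518, -0.0584, 0.0968]
orientation: [[0.999, -0.038, -0.0], [-0.038, -0.999, 0.001], [-0.0, -0.001, -1.0]]
ft_force: [0.9, 0.3, -0.5]
gripper_width: 0.703
t 35.65 tcp [551.8 -58.4  96.8] yaw -2.19 tilt [-0.     0.001] units [0.03 0.04 1.4 ] F [ 0.9  0.3 -0.5] w 0.703
```

```bash
python3 -m creep '[0.02,0.03,0.2,0,0,0,0.4,0,0,0,0.35,0,0,0,0.3,0,0,0,0.12,0,0,0,0.03,0,0,0,0,0,0,0,0,0]' 0.7 40; python3 go.py 553 -60.5 26.5;  python3 -m creep '[0,0,0,0,0,0,0,0,0,0,0,0,0,0,0,0,0,0,0,0,0,0,0,0]' 0 50; python3 go.py 553 -60.5 26.5; python3 -m creep '[0,0,-0.2,0,0,0,-0.4,0,0,0,-0.5,0,0,0,-0.5,0,0,0,-0.3,0,0,0,0,0]'; python3 go.py 513.7 144 110
```

```text
clock: 36.45
tcp_pos: [0.5534, -0.0607, 0.0276]
orientation: [[0.999, -0.039, 0.001], [-0.039, -0.999, -0.0], [0.001, 0.0, -1.0]]
ft_force: [-0.1, -0.4, 0.2]
gripper_width: 0.704
t 36.45 tcp [553.4 -60.7  27.6] yaw -2.21 tilt [ 0.001 -0.   ] units [-0.01 -0.    0.02] F [-0.1 -0.4  0.2] w 0.704
clock: 37.05
tcp_pos: [0.5531, -0.0605, 0.0275]
orientation: [[0.999, -0.039, 0.001], [-0.039, -0.999, 0.0], [0.001, -0.0, -1.0]]
ft_force: [-0.7, 1.2, 5.4]
gripper_width: 0.225
t 37.05 tcp [553.1 -60.5  27.5] yaw -2.21 tilt [0.001 0.   ] units [-0.   -0.    0.02] F [-0.7  1.2  5.4] w 0.225
clock: 37.65
tcp_pos: [0.5543, -0.061, 0.1243]
orientation: [[0.999, -0.039, 0.004], [-0.039, -0.999, -0.0], [0.004, 0.0, -1.0]]
ft_force: [1.2, -0.5, -1.7]
gripper_width: 0.228
t 37.65 tcp [554.3 -61.  124.3] yaw -2.22 tilt [ 0.004 -0.   ] units [-0.97 -4.06  0.28] F [ 1.2 -0.5 -1.7] w 0.228
```

```bash
python3 -m creep '[-0.05,-0.3,0,0,-0.15,-0.6,0,0,-0.17,-0.7,0,0,-0.17,-0.7,0,0,-0.17,-0.7,0,0,-0.15,-0.6,0.1,0,-0.07,-0.46,0.1,0,0,0,0,0,0,0,0,0]' 0 50; python3 go.py 513.7 144 60
python3 - <<'E'
from bench import ctrl
import cv2
f=ctrl.grab_frame('wrist');cv2.imwrite('pics/w17.png',f['frame'])
E
```

```text
clock: 38.55
tcp_pos: [0.5127, 0.145, 0.1108]
orientation: [[0.999, -0.036, -0.003], [-0.036, -0.999, -0.001], [-0.003, 0.001, -1.0]]
ft_force: [0.2, -0.9, -0.7]
gripper_width: 0.226
t 38.55 tcp [512.7 145.  110.8] yaw -2.08 tilt [-0.003 -0.001] units [0.02 0.02 1.02] F [ 0.2 -0.9 -0.7] w 0.226
```

View pics/w17.png

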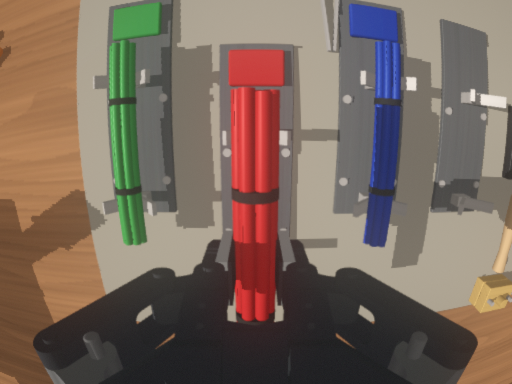

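Red (col 256) is over the red-chip cradle (256,68). Neighbours are clear.

```bash
python3 -m creep '[0.01,0,0.2,0,0,0,0.4,0,0,0,0.4,0,0,0,0.35,0,0,0,0.18,0,0,0,0.06,0,0,0,0.02,0,0,0,0,0,0,0,0,0]' 0 50; python3 go.py 513.7 144 27.5
```

```text
clock: 39.5
tcp_pos: [0.5152, 0.1441, 0.0322]
orientation: [[0.999, -0.039, 0.001], [-0.039, -0.999, 0.0], [0.001, -0.0, -1.0]]
ft_force: [-0.1, 0.5, -1.1]
gripper_width: 0.227
t 39.5 tcp [515.2 144.1  32.2] yaw -2.22 tilt [0.001 0.   ] units [-0.03  0.    0.09] F [-0.1  0.5 -1.1] w 0.227
```

```bash
python3 -m creep '[-0.02,0,0.04,0,0,0,0.03,0,0,0,0.02,0,0,0,0,0,0,0,0,0]' 0 50; python3 go.py 513.7 144 27.5
```

```text
clock: 40.0
tcp_pos: [0.5137, 0.1442, 0.0275]
orientation: [[0.999, -0.039, 0.0], [-0.039, -0.999, 0.0], [0.0, -0.0, -1.0]]
ft_force: [-1.3, -0.0, 6.3]
gripper_width: 0.228
t 40.0 tcp [513.7 144.2  27.5] yaw -2.21 tilt [0. 0.] units [0. 0. 0.] F [-1.3 -0.   6.3] w 0.228
```

```bash
python3 -m creep '[0,0,0,0,0,0,0,0,0,0,0,0,0,0,0,0]' 0.6 20;  python3 -m creep '[0,0,-0.2,0,0,0,-0.4,0,0,0,-0.6,0,0,0,-0.7,0,0,0,-0.7,0,0,0,-0.5,0,0,0,-0.3,0,0,0,0,0,0,0,0,0]' 0.8; python3 go.py 513 144 200
python3 - <<'E'
from bench import ctrl
from fit import *
import cv2
f=ctrl.grab_frame('wrist');cv2.imwrite('pics/w18.png',f['frame'])
for n in('scene','side'): 
  f=ctrl.grab_frame(n);cv2.imwrite(f'pics/{n}18.png',f['frame']);fits(f,n)
E
```

```text
clock: 40.4
tcp_pos: [0.5138, 0.144, 0.0269]
orientation: [[0.999, -0.039, 0.0], [-0.039, -0.999, -0.0], [0.0, 0.0, -1.0]]
ft_force: [0.0, -0.3, -0.7]
gripper_width: 0.603
clock: 41.3
tcp_pos: [0.5134, 0.1441, 0.1971]
orientation: [[0.999, -0.039, 0.0], [-0.039, -0.999, 0.0], [0.0, -0.0, -1.0]]
ft_force: [-1.1, -1.0, 0.9]
gripper_width: 0.798
t 41.3 tcp [513.4 144.1 197.1] yaw -2.21 tilt [0. 0.] units [-0.01  0.   -0.06] F [-1.1 -1.   0.9] w 0.798
scene red chip 157 [620. 140.] [42. 28.] 88.2 z 0.0169
scene red bundle 324 y@.55 142.3 yaw -2.0 z 41.0 pitch 0.1 x [442. 593.] mid 518
scene yellow chip 125 [ 632. -263.] [44. 57.] 89.4 z 0.0168
scene yellow bundle 254 y@.55 -261.7 yaw -2.2 z 41.1 pitch 0.1 x [467. 620.] mid 543
scene green chip 200 [654. 239.] [61. 44.] 0.8 z 0.0166
scene green bundle 408 y@.55 243.1 yaw -2.2 z 40.7 pitch 0.4 x [489. 643.] mid 566
scene blue chip 163 [645.  41.] [43. 62.] 87.6 z 0.0169
scene blue bundle 324 y@.55 43.4 yaw -1.9 z 40.8 pitch 0.2 x [482. 636.] mid 559
side red chip 171 [615. 143.] [43. 28.] 84.9 z 0.0171
side red bundle 583 y@.55 144.5 yaw -2.2 z 40.5 pitch -0.0 x [435. 591.] mid 513
side yellow chip 75 [ 643. -260.] [42. 27.] 85.3 z 0.0172
side yellow bundle 283 y@.55 -260.4 yaw -2.4 z 41.1 pitch -0.0 x [461. 616.] mid 539
side green chip 226 [644. 240.] [49. 76.] 86.9 z 0.0167
side green bundle 766 y@.55 245.3 yaw -2.1 z 40.5 pitch -0.0 x [484. 640.] mid 562
side blue chip 124 [657.  44.] [42. 27.] 86.1 z 0.0167
side blue bundle 394 y@.55 45.8 yaw -2.2 z 40.7 pitch 0.0 x [477. 633.] mid 555
```

View pics/w18.png

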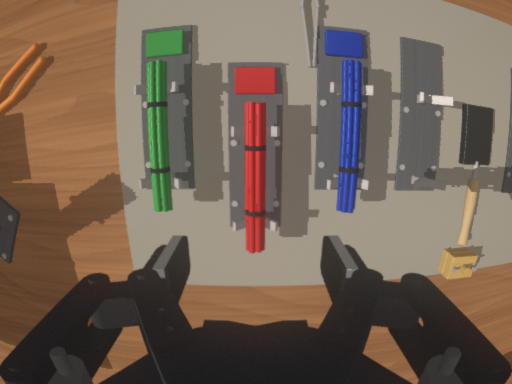

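View pics/scene18.png

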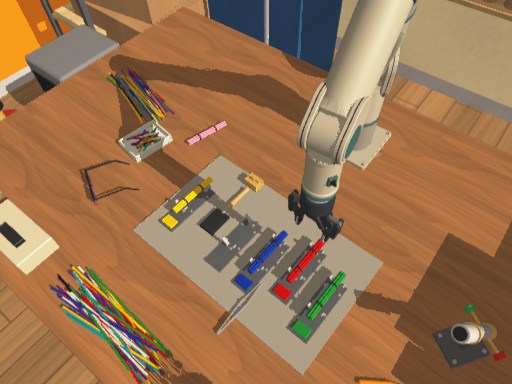

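All four bundles lie level by their own chips (scene: yellow 188,204; blue 262,261; red 300,270; green 318,305). The spare cradle at (233,243) is empty and the gripper is clear. Handing in.

```bash
python3 -c "
from bench import ctrl
print(ctrl.sign_off())"
```

```text
the job is handed in; nothing more can be done
None
```

All four bundles now lie in the cradle with the chip of their own colour, and the spare cradle is empty. I handed the job in at about 41 s of the 122 s allowed.

**Moves:** I parked green in the spare cradle, moved yellow to the yellow cradle, then green to the green one. Then I parked red in the spare cradle, moved blue to the blue cradle and red to the red one. Each bundle was lowered until it touched the rests (6 to 12 N of upward force) before I let go. None was laid on the bench.

**Last checks, from both fixed cameras:**
- **Height and level:** every bundle's centre is at z 40.5 to 41.1 mm (41 expected), with a pitch of at most 0.4 degrees.
- **Lengthwise:** every bundle is within about 2 mm of its cradle's centre.
- **Clear of the robot:** the gripper is open about 150 mm above the bundles and touching nothing.

**Disagreements:**
- The two cameras differ by about 4 mm in x and 2 mm in y. I placed by differences within one camera and by what the gripper felt.
- Some automatic chip fits (green, and later yellow and blue) ran together with the same-coloured bundle beside the chip. For those I used the earlier clean fits.
- On the first parking, the bundle touched the side of the rest about 2 mm off centre, with 5 N sideways. I corrected that before letting go.

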